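Check the heat sink height under a chassis cover with a depth gauge

ROBOT

A 7-joint arm with a two-finger parallel gripper is mounted at the origin on a cart in front of the work surface, level with it; the furniture and walls round the work are solid. World frame = base frame: x ahead of the robot, y to its left, z up, the work surface at z = 0. Lengths are in m, angles in rad, forces in N, time in s.
With the tool pointing down it reaches from about 0.35 to 0.9 m from the base axis. Payload 8.1 kg.
Tool frame: the origin (TCP) lies between the finger pads; the fingertips stand 19 mm ahead of it and the grasp point (between the pads) is the TCP; z points along the fingers, y is the line along which they close (so a half turn about z gives the same grasp; the last joint's range is limited). The gripper opens to 85 mm and grips with 20 to 120 N. Pads are 22 mm wide; open, the fingers measure 114 mm over their backs; the gripper's body (76 mm by 85 mm) begins 54 mm behind the grasp point. The pads swing forward as they close: fully open they stand 13 mm farther back than shut.
Start: joints at [-1.239, 0.434, 0.025, 1.573, -0.012, 1.134, -0.075], TCP at [0.263, 0.567, 0.25] pointing down, gripper open.
Joint ranges: [-2.62, 2.62], [-0.44, 2.09], [-1.27, 1.32], [0.08, 2.57], [-1.32, 4.46], [0.12, 2], [-2.74, 2.74]. Speed limits (rad/s): [2.22, 2.22, 3.01, 3.01, 3.14, 3.14, 3.14].

INTERFACE

Orientations are given as a 3x3 rotation matrix whose columns are the frame's x, y, z axes.
In Python, from station import state, grab_frame, camera_params, job_done gives the robot as it stands.
- The arm moves only by the tool arm_command, never from a script. Its argument "series" is a list of rows, each an object of numbers: "tx", "ty", "tz": the shift along the tool's x, y, z in mm; "rx", "ry", "rz": the turn, a rotation vector about the tool's x, y, z in rad. A call has 1 to 20 rows; each row is the pose to reach, as a shift and turn from the pose commanded when the call began, along the tool's axes at that moment; what a row does not reach only later rows make up. A row lasts 1/8 s, in which the tool goes at most 62.5 mm and 10.7 degrees, less where a joint would pass 70% of its speed; a pose out of reach is approached as far as the arm can. A call with a gripper value outside its range is refused whole. "jaw" is the opening, from -1 (shut) to 1 (fully open), set as the call begins (left out, the last holds). The fingers move at their own pace and stop on an object; the grip force is fixed at half the most. Time passes only in rows, so rows that repeat a pose let the fingers close. It gives the time, the measured TCP pose, the force, the opening and the grip force at its end, in the units of the state.
- state(): the state, without advancing time (a new reading comes with each control period).
- grab_frame(name): name is "scene" or "top" or "wrist"; returns the picture (384x512x3 uint8, blue, green, red); there is no depth.
- camera_params(name): a dict with "K" (3x3 intrinsics, pixels), "rvec" (rotation vector, rad) and "tvec" (3), from world to camera coordinates, as OpenCV has them. Camera axes: x right, y down, z forward; pixel columns grow to the right and rows downward; lengths in m; the calibration is good to about 2 mm. The wrist camera is an equidistant fisheye: a pixel r from the principal point sees the ray r / f radians off the axis. A picture is of the moment at which its call begins: read the wrist's pose just before it. camera_params takes no time and is no camera call; for the wrist camera it gives the pose at the moment of the call.
- job_done(): hands the job in; it is judged then, once.
The state is a dict: "t": time; "joints": joint angles; "joint_velocities": joint speeds; "joint_efforts": joint torques, N m; "tool_pos": TCP position; "tcp_rot": TCP orientation; "force": force on the tool from outside, world axes, zero at the start; "ft_torque": the same for the moment, N m; "gripper_width": finger opening in m; "grip_force": force on a finger pad.
Only numpy, scipy, OpenCV 4.12 (cv2) and the standard library are available. Lean on these libraries where they do the work, as an engineer would, in place of code of your own. Each camera call takes 0.05 s, during which the arm holds its last target. There are 200 camera calls.

TASK

Lift the cover plate off the metal chassis and lay it flat, handle up, on the bench. Lower the depth gauge gently across the open chassis so that its beam sits flat on both long side walls and its sprung foot rests on the finned rectangular heat sink (not on the round transformer), and let go so that it stands there by itself for one second. Then stand the gauge back upright on the bench and seat the cover on the chassis pins again, fully down; leave the other things on the bench alone.

Things in the scene. Friction and masses are not known exactly. Their poses are not given: they have to be found in the camera images.
- chassis: Fixed grey steel tray, 184 (x) x 110 (y) x 44 mm high, open on top. Origin: centre of its underside, z up. Long side walls 6 mm thick (outer faces y = +-55 mm), rims at z = 44 mm; end walls 14 mm thick, each with a locating pin at x = +-83 mm, y = 0: 6.4 mm diameter, 14 mm above the rim, the last 6 mm tapered. Floor 4 mm thick.
- heat_sink: Rectangular finned aluminium heat sink, 60 (x) x 56 (y) x 20 mm high, fixed inside the chassis under the cover, 38 mm from the chassis centre along chassis x, at one end or the other; axes parallel to the chassis's. Origin: centre of its underside. Its height varies: the top lies 6 to 16 mm below the rim.
- heat_sink_top (a point): Centre of the top of the heat sink's fins: the foot goes here.
- toroid: Round dark transformer disc (toroid), 58 mm diameter, 20 mm high, fixed in the other half of the chassis. Origin: centre of its underside. Not to be gauged.
- cover: Loose flat aluminium cover plate, 188 (x) x 114 (y) x 4 mm, about 0.3 kg, black strap handle on top. Origin: centre of its underside. Holes of 11 mm diameter at x = +-83 mm, y = 0 fit over the chassis pins. It starts on the chassis, underside on the rim (z = 44 mm), axes along the chassis's; either way round fits.
- cover_handle (a point): Centre of the handle's bar, 33 mm above the cover's underside. The bar runs along the cover's x, 80 mm long, 12 mm wide (cover y), 14 mm high; free space of 22 mm below it.
- gauge: Loose depth gauge, about 0.45 kg, upright on the bench. Steel beam 140 (x) x 30 (y) x 14 mm, flat below; black head 44 (x) x 28 (y) mm on its middle, 14 to 62 mm up; a thin scale pin rises up to 30 mm above that. Origin: centre of the beam's underside. There a sprung foot (disc, 22 mm diameter) comes out up to 25 mm when lifted; on the bench the gauge's weight pushes it in flush.
- gauge_head (a point): Centre of the gauge's head, 42 mm above the beam's underside: grip it here across its 28 mm width (gauge y).
- gauge_foot (a joint): How far the foot stands out below the beam's underside, m: 0 flush (standing on the bench), 0.025 fully out (hanging free). With the beam on the chassis rims it reads how far the surface under the foot lies below the rim. Spring of 0.6 to 2.1 N.
- tape: Bystander: roll of masking tape, 103 mm across, 25 mm high; origin under its centre.
- flux_pot: Bystander: dark jar with a white cap, 50 mm diameter, 76 mm high; origin under its centre.
- pliers: Bystander: needle-nose pliers lying flat, 131 mm long, 14 mm high.
Not all that is in view belongs to the job. What is shaped like the gauge but yellow is not meant.

How it is judged:
On the way, in this order (a step that is already met when the one before it is completed fails the run):
1. the cover lies flat on the bench, handle up, clear of the chassis and let go (height (world z) of cover below 0.005 m and angle between cover's own z axis and vertical below 0.05 rad and contact force between cover and chassis below 0.05 N and contact force between the fingers and cover below 0.05 N and linear speed of cover below 0.02 m/s), for 0.2 s.
2. the gauge stands by itself across the chassis, its beam flat on both long walls, its foot on the heat sink (z of gauge in the frame of chassis between 0.042 and 0.047 m and angle between gauge's own z axis and vertical below 0.04 rad and contact force between gauge and heat_sink above 0.2 N and contact force between gauge and chassis above 0.3 N and value of joint gauge_foot between 0.003 and 0.02 m and contact force between the fingers and gauge below 0.05 N and linear speed of gauge below 0.02 m/s), for 0.5 s.
3. the gauge stands upright on the bench again, let go (height (world z) of gauge below 0.004 m and angle between gauge's own z axis and vertical below 0.05 rad and contact force between the fingers and gauge below 0.05 N and linear speed of gauge below 0.02 m/s), for 0.2 s.
At the end, for the whole second after the job is handed in: Cover on both chassis pins: centre within 6 mm, direction within 0.08 rad, underside within 2.5 mm of the rim, level within 0.03 rad. Gauge upright (0.05 rad) on the bench, underside within 4 mm of it. Both released and at rest (all of step 3 and horizontal distance between cover and chassis below 0.006 m and angle between the x axis of cover and the x axis of chassis, either way round below 0.08 rad and z of cover in the frame of chassis between 0.042 and 0.0465 m and angle between cover's own z axis and vertical below 0.03 rad and contact force between the fingers and cover below 0.05 N and linear speed of cover below 0.02 m/s); the robot touches nothing.
It fails at once if the gauge is tipped by more than 0.6 rad (angle between gauge's own z axis and vertical above 0.6 rad).
It fails at once if the gauge is dropped or rammed onto the chassis (over 80 N) (contact force between gauge and chassis above 80 N).
It fails at once if the tape, the jar or the pliers are moved by more than 30 mm (distance of any of tape, flux_pot, pliers from where it was at the start of the episode above 0.03 m).
It also fails if it takes over 72 s, if anything falls off the work surface, if the arm or the gripper's body presses on something with over 40 N, if the wrist force passes 120 N, or if a joint passes its speed limit or range.

## Working session

There is one attempt and no reset: what is moved stays moved. The work goes in short steps, Python scripts to look and compute and a tool call to move; the robot and the scene stay as the last step left them, time stands still between calls to the robot, and variables do not carry over. Pictures are saved under pics/ and viewed, at most 13 in all, crops included, and the job is handed in when it is done.

Besides the shell and the picture viewer there is one more tool, called after "Call:" as a command line: name --argument value ..., lists and objects as JSON in quotes. arm_command: Moves the arm, as the interface text tells. Its arguments: {"type":"object","properties":{"series":{"type":"array","items":{"type":"object","properties":{"tx":{"type":"number"},"ty":{"type":"number"},"tz":{"type":"number"},"rx":{"type":"number"},"ry":{"type":"number"},"rz":{"type":"number"}}}},"jaw":{"type":"number"}},"required":["series"]}

```bash
mkdir -p pics; ls; python3 - <<'E'
from station import *
import cv2,numpy as np
s=state();print(s['t'],s['tool_pos'],np.round(s['tcp_rot'],3).tolist(),s['gripper_width'])
for n in('top','scene'):
    f=grab_frame(n);cv2.imwrite(f'pics/{n}0.png',f)
    p=camera_params(n);print(n,p)
a=cv2.imread('pics/top0.png');cv2.imwrite('pics/top0b.png',cv2.resize(a,(800,600),interpolation=cv2.INTER_CUBIC))
E
```

```text
pics
0.0 [0.26313504 0.56638333 0.2495299 ] [[-0.907, 0.421, -0.001], [0.421, 0.907, -0.002], [-0.0, -0.002, -1.0]] 0.0851541936323145
top {'K': array([[386.43046212,   0.        , 258.09817647],
       [  0.        , 386.43046212, 197.93502477],
       [  0.        ,   0.        ,   1.        ]]), 'rvec': array([ 2.21802706, -2.16559766,  0.0783515 ]), 'tvec': array([0.06972065, 0.63315543, 1.08299696])}
scene {'K': array([[371.65941893,   0.        , 250.88556324],
       [  0.        , 371.65941893, 191.25675316],
       [  0.        ,   0.        ,   1.        ]]), 'rvec': array([ 2.02583377, -0.54455992,  0.29829871]), 'tvec': array([-0.47453737,  0.25146136,  0.85103267])}
```

View pics/top0b.png

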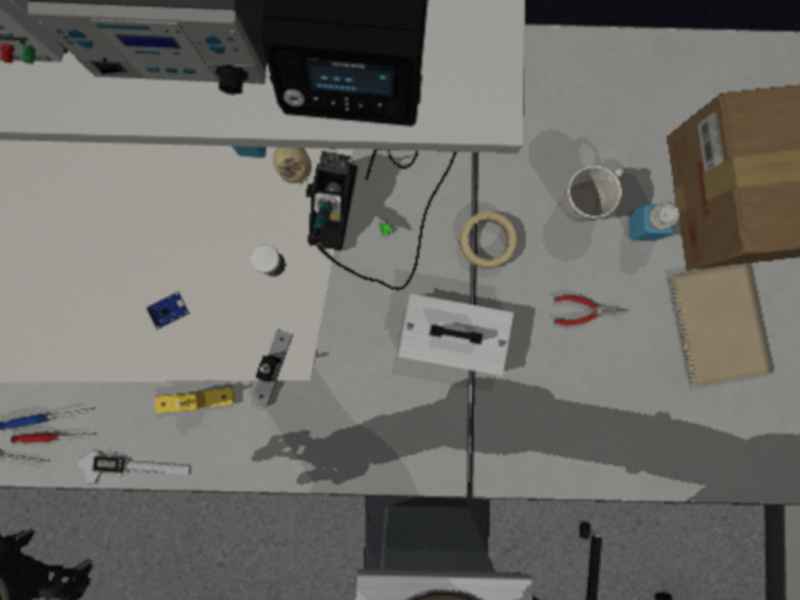

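View pics/scene0.png

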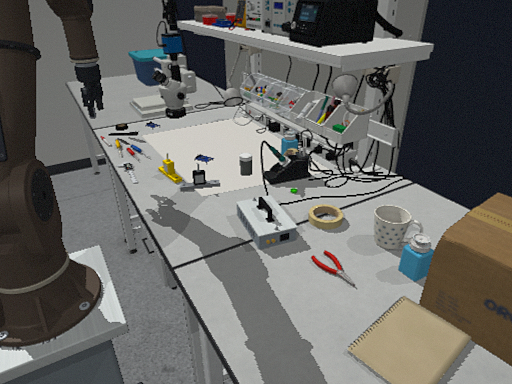

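The top view (800x600 scale) shows the cover and chassis at about (457,337), with the handle at (456,333). The steel gauge is at (272,368), the yellow decoy at (195,400), the tape at (489,240), the jar at (266,260) and the pliers at (590,310). Next I'll measure these.

```bash
cat > h.py <<'E'
import numpy as np,cv2
from station import *
def w2p(n,P,c=None):
    c=c or camera_params(n);return cv2.projectPoints(np.array(P,float).reshape(-1,3),c['rvec'],c['tvec'],c['K'],None)[0].reshape(-1,2)
def p2w(n,uv,z,c=None):
    c=c or camera_params(n);R=cv2.Rodrigues(c['rvec'])[0];o=-R.T@c['tvec']
    r=np.c_[np.atleast_2d(uv),np.ones(len(np.atleast_2d(uv)))]@np.linalg.inv(c['K']).T@R
    return o+r*((z-o[2])/r[:,2])[:,None]
E
python3 - <<'E'
from h import *
k=.64
a=cv2.imread('pics/top0.png')
for n,(u,v),z in [('cover',(457,337),.048),('handle',(456,333),.077),('gauge',(268,366),.062),('beamA',(285,333),.014),('beamB',(259,402),.014),('yellow',(195,400),.014),('tape',(489,240),.025),('jar',(266,260),.076),('pl',(590,310),.01),('shelfedge',(400,148),.3),('near edge',(400,490),0),('iron',(330,240),.02),('matcorner',(310,380),0)]:
    print(n,np.round(p2w('top',(u*k,v*k),z)[0],3))
# cover corners
g=cv2.cvtColor(a,cv2.COLOR_BGR2GRAY)
m=(g>175).astype(np.uint8);m[:180]=0;m[245:]=0;m[:,:250]=0;m[:,335:]=0
m=cv2.morphologyEx(m,cv2.MORPH_CLOSE,np.ones((15,15)))
c=max(cv2.findContours(m,0,2)[0],key=cv2.contourArea);r=cv2.minAreaRect(c)
b=p2w('top',cv2.boxPoints(r),.048);print(r,b.round(4).tolist(),b.mean(0),[np.linalg.norm(b[i]-b[i-1]) for i in range(4)])
x=cv2.resize(a[180:270,150:350],None,fx=4,fy=4,interpolation=cv2.INTER_CUBIC);cv2.imwrite('pics/c1.png',x)
E
```

```text
cover [ 0.582 -0.012  0.048]
handle [ 0.589 -0.007  0.077]
gauge [0.524 0.319 0.062]
beamA [0.583 0.3   0.014]
beamB [0.457 0.343 0.014]
yellow [0.458 0.459 0.014]
tape [ 0.762 -0.069  0.025]
jar [0.708 0.326 0.076]
pl [ 0.639 -0.26   0.01 ]
shelfedge [0.837 0.096 0.3  ]
near edge [0.302 0.083 0.   ]
iron [0.756 0.223 0.02 ]
matcorner [0.498 0.254 0.   ]Traceback (most recent call last):
  File "<stdin>", line 10, in <module>
ValueError: max() iterable argument is empty
```

```bash
python3 - <<'E'
from h import *
a=cv2.imread('pics/top0.png')
x=cv2.resize(a[180:270,150:350],None,fx=4,fy=4,interpolation=cv2.INTER_CUBIC);cv2.imwrite('pics/c1.png',x)
g=cv2.cvtColor(a,cv2.COLOR_BGR2GRAY)
print(g[185:245:6,250:335:6])
E
```

```text
[[103  90 121 122 120  85 118 119 119  75 118 120 136 135 133]
 [121 118 153 159 158 134  87  72  73  42  83  97 134 134 136]
 [119 119 158 158 148 157 163 162 163 163 149 108  85  88  86]
 [118 118 157 158 143 143 143 143 145 163 163 166 165 113  86]
 [119 114  94 162 149  29 100 108  89 107 144 158 161  88  88]
 [120 120 161 163 153  91 128  60  23  19 105 127 166  85  86]
 [138 148 160 162 160 150 148 149 149 151 163 164 137  87  87]
 [137 161 165 164 164 164 163 162 161 163 162 162 159  86  87]
 [136 126 125 126 125 136 158 164 164 163 164 164 141  88  88]
 [132 125 125 124 124 126 124 124 122  97 128 148 139 135 135]]
```

View pics/c1.png

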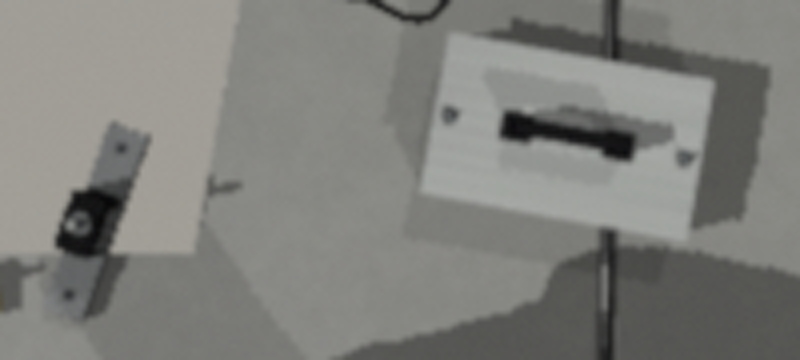

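The crop is 4x, with its origin at pixel (150,180). Cover corners are (448,32), (715,78), (690,240) and (420,192), with pin tips at (450,114) and (685,157). The handle runs from (517,124) to (618,147). The gauge beam runs from (131,129) to (65,315), with its head top at (82,222).

```bash
python3 - <<'E'
from h import *
f=lambda q:np.array(q,float)/4+[150-.375,180-.375]
c=p2w('top',f([(448,32),(715,78),(690,240),(420,192)]),.048)
print('cover',c.round(4).tolist(),c.mean(0),[np.linalg.norm(c[i]-c[i-1]).round(4) for i in range(4)])
d=(c[0]+c[3]-c[1]-c[2]);print('yaw deg',np.degrees(np.arctan2(d[1],d[0])))
p=p2w('top',f([(450,114),(685,157)]),.056);d=p[0]-p[1];print('pins',p,p.mean(0),np.linalg.norm(d),np.degrees(np.arctan2(d[1],d[0])))
h=p2w('top',f([(517,124),(622,146)]),.04+.037);d=h[0]-h[1];print('handle',h.mean(0),np.linalg.norm(d),np.degrees(np.arctan2(d[1],d[0])))
b=p2w('top',f([(120,148),(69,295)]),.014);d=b[0]-b[1];print('beamscrews',b.mean(0),np.linalg.norm(d),np.degrees(np.arctan2(d[1],d[0])))
b=p2w('top',f([(113,122),(150,136),(85,320),(45,310)]),.014);print('beam',b.round(3).tolist(),b.mean(0),[np.linalg.norm(b[i]-b[i-1]).round(4) for i in range(4)])
print('head',p2w('top',f([(84,222)]),.062))
s=camera_params('wrist');R=cv2.Rodrigues(s['rvec'])[0];print(s,-R.T@s['tvec'],R[2], state()['tool_pos'])
E
```

```text
cover [[0.6585, 0.0759, 0.048], [0.6309, -0.1108, 0.048], [0.5182, -0.0948, 0.048], [0.5469, 0.0927, 0.048]] [ 0.58865236 -0.00926241  0.048     ] [np.float64(0.1129), np.float64(0.1887), np.float64(0.1138), np.float64(0.1897)]
yaw deg 81.44113996071866
pins [[ 0.60110915  0.07330001  0.056     ]
 [ 0.57536398 -0.08923721  0.056     ]] [ 0.58823656 -0.0079686   0.056     ] 0.16456355226465288 80.99937771405837
handle [ 0.5880491  -0.00736701  0.077     ] 0.07243189670807351 79.53320871183152
beamscrews [0.52027513 0.32384385 0.014     ] 0.109883233971324 -17.097608562151574
beam [[0.591, 0.313, 0.014], [0.582, 0.287, 0.014], [0.45, 0.328, 0.014], [0.457, 0.357, 0.014]] [0.52008431 0.32113389 0.014     ] [np.float64(0.1412), np.float64(0.0284), np.float64(0.1378), np.float64(0.0293)]
head [[0.521337   0.32094971 0.062     ]]
{'K': array([[297.31863964,   0.        , 253.83619423],
       [  0.        , 297.31863964, 191.89536577],
       [  0.        ,   0.        ,   1.        ]]), 'rvec': array([-2.42711349, -1.54882681, -0.23113717]), 'tvec': array([-0.62394732, -0.03708446,  0.3804575 ])} [0.19370278 0.59882664 0.37325502] [ 0.26662852 -0.12599365 -0.95552856] [0.26313144 0.56642348 0.2495919 ]
```

```bash
cat >> h.py <<'E'
from scipy.spatial.transform import Rotation as Ro
def go(pos,yaw):  # yaw: world direction of tool y, deg; tool z down
    s=state();R=np.array(s['tcp_rot']);a=np.radians(yaw);y=np.array([np.cos(a),np.sin(a),0]);z=np.array([0,0,-1.])
    T=np.c_[np.cross(y,z),y,z];d=R.T@(np.array(pos)-s['tool_pos'])*1000
    print('t',round(s['t'],2),'at',np.round(s['tool_pos'],4),'yaw',np.degrees(np.arctan2(R[1,1],R[0,1])).round(2),'d',d.round(1),'rv',Ro.from_matrix(R.T@T).as_rotvec().round(4),'rows',np.linalg.norm(d)/62.5)
E
python3 -c "
from h import *
go([.588,-.0085,.17],-8.8)"
```

```text
t 0.1 at [0.2631 0.5664 0.2496] yaw 65.08 d [-536.8 -384.4   80.2] rv [-1.2000e-03  1.1000e-03  1.2895e+00] rows 10.642242857755683
```

Call:
arm_command --series '[{"tx": -268, "ty": -192, "tz": 0, "rz": 0.64}, {"tx": -268, "ty": -192, "tz": 0, "rz": 0.64}, {"tx": -268, "ty": -192, "tz": 0, "rz": 0.64}, {"tx": -268, "ty": -192, "tz": 0, "rz": 0.64}, {"tx": -268, "ty": -192, "tz": 0, "rz": 0.64}, {"tx": -537, "ty": -384, "tz": 80, "rz": 1.29}, {"tx": -537, "ty": -384, "tz": 80, "rz": 1.29}, {"tx": -537, "ty": -384, "tz": 80, "rz": 1.29}, {"tx": -537, "ty": -384, "tz": 80, "rz": 1.29}, {"tx": -537, "ty": -384, "tz": 80, "rz": 1.29}, {"tx": -537, "ty": -384, "tz": 80, "rz": 1.29}, {"tx": -537, "ty": -384, "tz": 80, "rz": 1.29}, {"tx": -537, "ty": -384, "tz": 80, "rz": 1.29}, {"tx": -537, "ty": -384, "tz": 80, "rz": 1.29}, {"tx": -537, "ty": -384, "tz": 80, "rz": 1.29}, {"tx": -537, "ty": -384, "tz": 80, "rz": 1.29}]' --jaw 1

```text
invalid input at $.series[0]: expected keys tx, ty, tz, rx, ry, rz
```

Call:
arm_command --series '[{"tx": -268, "ty": -192, "tz": 0, "rx": 0, "ry": 0, "rz": 0.64}, {"tx": -268, "ty": -192, "tz": 0, "rx": 0, "ry": 0, "rz": 0.64}, {"tx": -268, "ty": -192, "tz": 0, "rx": 0, "ry": 0, "rz": 0.64}, {"tx": -268, "ty": -192, "tz": 0, "rx": 0, "ry": 0, "rz": 0.64}, {"tx": -268, "ty": -192, "tz": 0, "rx": 0, "ry": 0, "rz": 0.64}, {"tx": -537, "ty": -384, "tz": 80, "rx": 0, "ry": 0, "rz": 1.29}, {"tx": -537, "ty": -384, "tz": 80, "rx": 0, "ry": 0, "rz": 1.29}, {"tx": -537, "ty": -384, "tz": 80, "rx": 0, "ry": 0, "rz": 1.29}, {"tx": -537, "ty": -384, "tz": 80, "rx": 0, "ry": 0, "rz": 1.29}, {"tx": -537, "ty": -384, "tz": 80, "rx": 0, "ry": 0, "rz": 1.29}, {"tx": -537, "ty": -384, "tz": 80, "rx": 0, "ry": 0, "rz": 1.29}, {"tx": -537, "ty": -384, "tz": 80, "rx": 0, "ry": 0, "rz": 1.29}, {"tx": -537, "ty": -384, "tz": 80, "rx": 0, "ry": 0, "rz": 1.29}, {"tx": -537, "ty": -384, "tz": 80, "rx": 0, "ry": 0, "rz": 1.29}]' --jaw 1

```text
t: 1.85
tool_pos: [0.5882, -0.006, 0.1704]
tcp_rot: [[0.151, 0.988, -0.0], [0.988, -0.151, 0.001], [0.001, -0.0, -1.0]]
force: [-0.2, -0.3, 1.4]
gripper_width: 0.0857
grip_force: 0.0
```

```bash
cat >> h.py <<'E'
def wp(P,c):
    R=cv2.Rodrigues(c['rvec'])[0];q=np.array(P,float).reshape(-1,3)@R.T+c['tvec']
    r=np.hypot(q[:,0],q[:,1]);th=np.arctan2(r,q[:,2]);return q[:,:2]/r[:,None]*th[:,None]*c['K'][0,0]+c['K'][:2,2]
def wray(uv,z,c):
    R=cv2.Rodrigues(c['rvec'])[0];o=-R.T@c['tvec'];d=(np.atleast_2d(uv).astype(float)-c['K'][:2,2])/c['K'][0,0]
    th=np.hypot(*d.T)[:,None];r=np.c_[d/th*np.sin(th),np.cos(th)]@R;return o+r*((z-o[2])/r[:,2])[:,None]
def frame(c,yaw,P):
    a=np.radians(yaw);R=np.array([[np.cos(a),-np.sin(a),0],[np.sin(a),np.cos(a),0],[0,0,1]]);return np.array(P,float)@R.T+c
E
python3 - <<'E'
from h import *
c=camera_params('wrist');f=grab_frame('wrist');cv2.imwrite('pics/w1.png',f)
C=[.588,-.0085,0]
P=frame(C,81.2,[(x,y,.048) for x,y in((-.094,-.057),(.094,-.057),(.094,.057),(-.094,.057))]+[(.083,0,.058),(-.083,0,.058),(.04,.006,.084),(-.04,.006,.084),(.04,-.006,.084),(-.04,-.006,.084)])
for u in wp(P,c): cv2.circle(f,tuple(int(round(v*8)) for v in u),16,(0,0,255),-1,cv2.LINE_AA,3)
cv2.imwrite('pics/w1o.png',cv2.resize(f,(800,600),interpolation=cv2.INTER_CUBIC))
go([.588,-.0085,.077],-8.8)
E
```

```text
t 1.9 at [ 0.5882 -0.0061  0.1705] yaw -8.71 d [-2.5  0.2 93.5] rv [-0.0001 -0.0008  0.0017] rows 1.496279914359992
```

View pics/w1o.png

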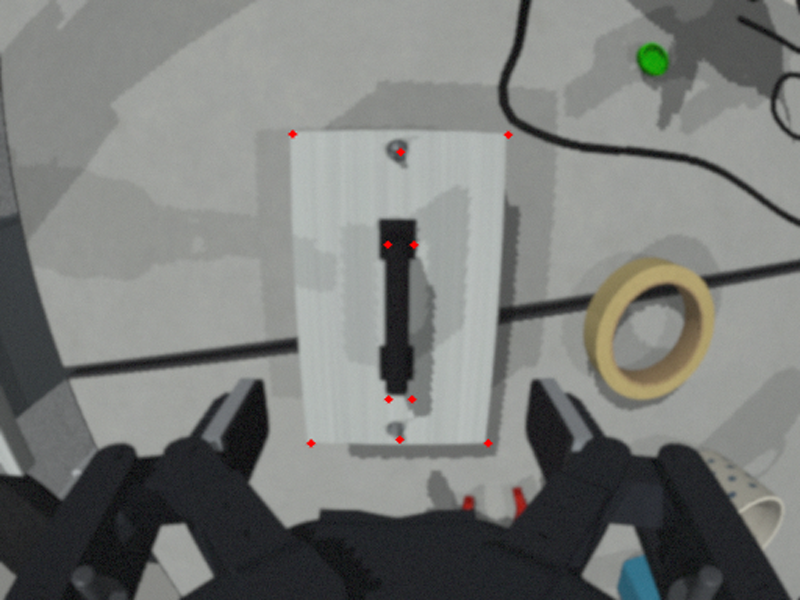

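The overlay matches the cover to within 1–2 mm, so I'll descend onto the handle and grip it.

Call:
arm_command --series '[{"tx": -2.5, "ty": -0.5, "tz": 45, "rx": 0, "ry": 0, "rz": 0}, {"tx": -2.5, "ty": -0.5, "tz": 75, "rx": 0, "ry": 0, "rz": 0}, {"tx": -2.5, "ty": -0.5, "tz": 93, "rx": 0, "ry": 0, "rz": 0}, {"tx": -2.5, "ty": -0.5, "tz": 93, "rx": 0, "ry": 0, "rz": 0}]'

```text
t: 2.4
tool_pos: [0.5871, -0.0094, 0.0767]
tcp_rot: [[0.153, 0.988, -0.002], [0.988, -0.153, 0.0], [-0.0, -0.002, -1.0]]
force: [0.2, -0.3, 1.5]
gripper_width: 0.0856
grip_force: 0.0
```

Call:
arm_command --series '[{"tx": 0, "ty": 0, "tz": 0, "rx": 0, "ry": 0, "rz": 0}, {"tx": 0, "ty": 0, "tz": 0, "rx": 0, "ry": 0, "rz": 0}, {"tx": 0, "ty": 0, "tz": 0, "rx": 0, "ry": 0, "rz": 0}, {"tx": 0, "ty": 0, "tz": 0, "rx": 0, "ry": 0, "rz": 0}, {"tx": 0, "ty": 0, "tz": 0, "rx": 0, "ry": 0, "rz": 0}, {"tx": 0, "ty": 0, "tz": 0, "rx": 0, "ry": 0, "rz": 0}]' --jaw -1

```text
t: 3.15
tool_pos: [0.5879, -0.01, 0.0779]
tcp_rot: [[0.154, 0.988, 0.001], [0.988, -0.154, 0.0], [0.0, 0.001, -1.0]]
force: [-1.5, -0.0, 5.3]
gripper_width: 0.011
grip_force: 59.8
```

Call:
arm_command --series '[{"tx": 0, "ty": 0, "tz": -8, "rx": 0, "ry": 0, "rz": 0}, {"tx": 0, "ty": 0, "tz": -18, "rx": 0, "ry": 0, "rz": 0}, {"tx": 0, "ty": 0, "tz": -35, "rx": 0, "ry": 0, "rz": 0}, {"tx": 0, "ty": 0, "tz": -60, "rx": 0, "ry": 0, "rz": 0}, {"tx": 0, "ty": 0, "tz": -70, "rx": 0, "ry": 0, "rz": 0}, {"tx": 0, "ty": 0, "tz": -70, "rx": 0, "ry": 0, "rz": 0}]'

```text
t: 3.9
tool_pos: [0.5881, -0.01, 0.1482]
tcp_rot: [[0.153, 0.988, 0.002], [0.988, -0.153, 0.0], [0.001, 0.002, -1.0]]
force: [-0.3, 0.0, -4.5]
gripper_width: 0.0111
grip_force: 58.8
```

```bash
python3 - <<'E'
from h import *
s=state();print(s['force'],s['gripper_width'],s['grip_force'])
go([.44,-.21,.15],-8.8);go([.44,-.21,.036],-8.8)
f=grab_frame('top');cv2.imwrite('pics/top1.png',f)
E
```

```text
[-2.86531052e-01  1.25116986e-03 -4.54739472e+00] 0.011073301049587168 58.780356645584106
t 3.9 at [ 0.5881 -0.01    0.1482] yaw -8.82 d [-220.4 -115.7   -2.1] rv [ 0.0017 -0.0006 -0.0003] rows 3.9824703156627055
t 3.9 at [ 0.5881 -0.01    0.1482] yaw -8.82 d [-220.4 -115.9  111.9] rv [ 0.0017 -0.0006 -0.0003] rows 4.368248775278242
```

Call:
arm_command --series '[{"tx": -40, "ty": -21, "tz": 0, "rx": 0, "ry": 0, "rz": 0}, {"tx": -90, "ty": -47, "tz": 0, "rx": 0, "ry": 0, "rz": 0}, {"tx": -140, "ty": -73, "tz": 0, "rx": 0, "ry": 0, "rz": 0}, {"tx": -190, "ty": -100, "tz": 0, "rx": 0, "ry": 0, "rz": 0}, {"tx": -220, "ty": -116, "tz": 0, "rx": 0, "ry": 0, "rz": 0}, {"tx": -220, "ty": -116, "tz": 30, "rx": 0, "ry": 0, "rz": 0}, {"tx": -220, "ty": -116, "tz": 70, "rx": 0, "ry": 0, "rz": 0}, {"tx": -220, "ty": -116, "tz": 98, "rx": 0, "ry": 0, "rz": 0}, {"tx": -220, "ty": -116, "tz": 109, "rx": 0, "ry": 0, "rz": 0}, {"tx": -220, "ty": -116, "tz": 112, "rx": 0, "ry": 0, "rz": 0}, {"tx": -220, "ty": -116, "tz": 112, "rx": 0, "ry": 0, "rz": 0}]'

```text
t: 5.32
tool_pos: [0.4397, -0.2098, 0.0359]
tcp_rot: [[0.153, 0.988, 0.001], [0.988, -0.153, -0.0], [-0.0, 0.001, -1.0]]
force: [0.6, -0.1, -3.6]
gripper_width: 0.0109
grip_force: 58.9
```

Call:
arm_command --series '[{"tx": 0, "ty": 0, "tz": 1, "rx": 0, "ry": 0, "rz": 0}, {"tx": 0, "ty": 0, "tz": 2.5, "rx": 0, "ry": 0, "rz": 0}, {"tx": 0, "ty": 0, "tz": 2.5, "rx": 0, "ry": 0, "rz": 0}]'

```text
t: 5.7
tool_pos: [0.4398, -0.2097, 0.0338]
tcp_rot: [[0.153, 0.988, 0.002], [0.988, -0.153, 0.0], [0.0, 0.002, -1.0]]
force: [-1.9, 1.5, 8.3]
gripper_width: 0.0114
grip_force: 60.6
```

Call:
arm_command --series '[{"tx": 0, "ty": 0, "tz": 0, "rx": 0, "ry": 0, "rz": 0}, {"tx": 0, "ty": 0, "tz": 0, "rx": 0, "ry": 0, "rz": 0}, {"tx": 0, "ty": 0, "tz": 0, "rx": 0, "ry": 0, "rz": 0}, {"tx": 0, "ty": 0, "tz": 0, "rx": 0, "ry": 0, "rz": 0}, {"tx": 0, "ty": 0, "tz": -40, "rx": 0, "ry": 0, "rz": 0}, {"tx": 0, "ty": 0, "tz": -100, "rx": 0, "ry": 0, "rz": 0}, {"tx": 0, "ty": 0, "tz": -160, "rx": 0, "ry": 0, "rz": 0}, {"tx": 0, "ty": 0, "tz": -160, "rx": 0, "ry": 0, "rz": 0}]' --jaw 1

```text
t: 6.7
tool_pos: [0.4416, -0.2108, 0.1969]
tcp_rot: [[0.154, 0.988, 0.008], [0.988, -0.154, -0.002], [-0.0, 0.008, -1.0]]
force: [-1.2, 0.1, -0.2]
gripper_width: 0.0851
grip_force: 0.0
```

```bash
python3 - <<'E'
from h import *
s=state();print(s['gripper_width'],s['joints'])
go([.57,.0,.24],-8.8)
go([.52,.322,.17],73)
c=camera_params('top');f=grab_frame('top');cv2.imwrite('pics/top2.png',f)
cv2.imwrite('pics/c2.png',cv2.resize(f[170:300,240:400],None,fx=5,fy=4.6,interpolation=cv2.INTER_CUBIC))
E
```

```text
0.08511730970272174 [-0.10344496  0.28594754  0.55240143  2.0050916  -0.1934517   0.89253946
  0.39757275]
t 6.7 at [ 0.4416 -0.2108  0.1969] yaw -8.83 d [228.   94.9 -42.5] rv [ 0.008   0.0005 -0.0006] rows 4.009204764729439
t 6.7 at [ 0.4416 -0.2108  0.1969] yaw -8.83 d [538.5  -4.5  26.6] rv [ 0.0063  0.0061 -1.4282] rows 8.627372759321291
```

View pics/c2.png

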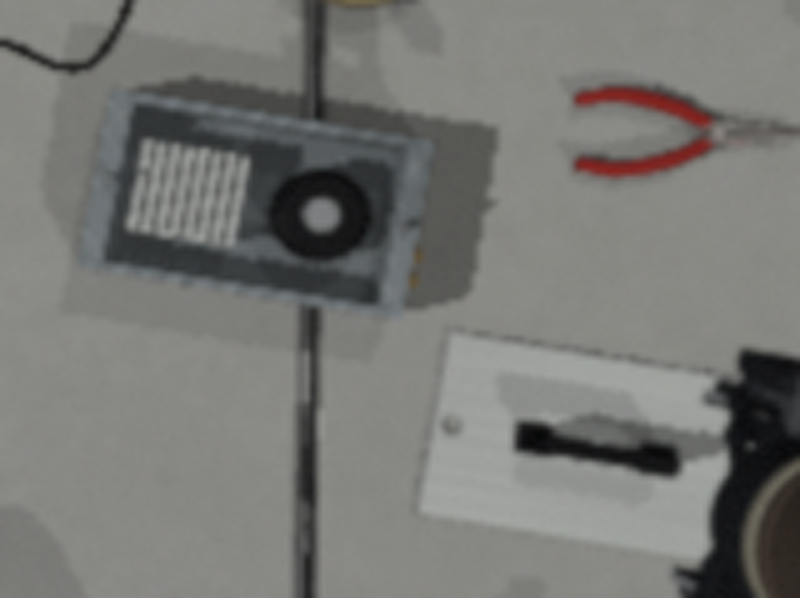

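The cover lies flat on the bench. The heat sink is at the chassis's left (+y) end, centred at crop (188,192), and the toroid is at (320,214). The rim corners are (113,88), (437,140), (403,313) and (80,265).

```bash
python3 - <<'E'
from h import *
f=lambda q:np.array(q,float)/[5,4.6]+[240-.4,170-.4]
c=p2w('top',f([(113,88),(437,140),(403,313),(80,265)]),.044)
print('ch',c.round(4).tolist(),c.mean(0),[np.linalg.norm(c[i]-c[i-1]).round(4) for i in range(4)])
d=(c[0]+c[3]-c[1]-c[2]);print('yaw deg',np.degrees(np.arctan2(d[1],d[0])))
print('hs',p2w('top',f([(188,192),(320,214)]),.033), frame([.5875,-.009,0],81.2,[(.038,0,.033),(-.038,0,.033)]))
E
```

```text
ch [[0.6558, 0.0741, 0.044], [0.6285, -0.1077, 0.044], [0.5234, -0.0901, 0.044], [0.5481, 0.09, 0.044]] [ 0.58897489 -0.00841831  0.044     ] [np.float64(0.1089), np.float64(0.1839), np.float64(0.1066), np.float64(0.1818)]
yaw deg 81.83021471555062
hs [[ 0.59395977  0.0302505   0.033     ]
 [ 0.58227707 -0.04435882  0.033     ]] [[ 0.59331346  0.02855268  0.033     ]
 [ 0.58168654 -0.04655268  0.033     ]]
```

Call:
arm_command --series '[{"tx": 270, "ty": -2, "tz": -20, "rx": 0, "ry": 0, "rz": -0.7}, {"tx": 270, "ty": -2, "tz": -20, "rx": 0, "ry": 0, "rz": -0.7}, {"tx": 270, "ty": -2, "tz": -20, "rx": 0, "ry": 0, "rz": -0.7}, {"tx": 270, "ty": -2, "tz": -20, "rx": 0, "ry": 0, "rz": -0.7}, {"tx": 538, "ty": -4, "tz": 20, "rx": 0.006, "ry": 0.006, "rz": -1.43}, {"tx": 538, "ty": -4, "tz": 20, "rx": 0.006, "ry": 0.006, "rz": -1.43}, {"tx": 538, "ty": -4, "tz": 20, "rx": 0.006, "ry": 0.006, "rz": -1.43}, {"tx": 538, "ty": -4, "tz": 20, "rx": 0.006, "ry": 0.006, "rz": -1.43}, {"tx": 538, "ty": -4, "tz": 20, "rx": 0.006, "ry": 0.006, "rz": -1.43}, {"tx": 538, "ty": -4, "tz": 20, "rx": 0.006, "ry": 0.006, "rz": -1.43}, {"tx": 538, "ty": -4, "tz": 20, "rx": 0.006, "ry": 0.006, "rz": -1.43}, {"tx": 538, "ty": -4, "tz": 20, "rx": 0.006, "ry": 0.006, "rz": -1.43}]'

```text
t: 8.25
tool_pos: [0.518, 0.3209, 0.1724]
tcp_rot: [[-0.956, 0.293, -0.008], [0.293, 0.956, 0.001], [0.008, -0.002, -1.0]]
force: [0.7, -0.3, 0.5]
gripper_width: 0.0853
grip_force: 0.0
```

```bash
python3 - <<'E'
from h import *
go([.5203,.322,.042],73)
c=camera_params('wrist');f=grab_frame('wrist');cv2.imwrite('pics/w2.png',f)
C=[.5203,.322,0]
P=frame(C,-17,[(x,y,.014) for x,y in((-.07,-.015),(.07,-.015),(.07,.015),(-.07,.015))]+[(x,y,.062) for x,y in((-.022,-.014),(.022,-.014),(.022,.014),(-.022,.014))])
for u in wp(P,c): cv2.circle(f,tuple(int(round(v*8)) for v in u),16,(0,0,255),-1,cv2.LINE_AA,3)
cv2.imwrite('pics/w2o.png',cv2.resize(f,(800,600),interpolation=cv2.INTER_CUBIC))
E
```

```text
t 8.25 at [0.518  0.3209 0.1724] yaw 72.99 d [ -3.    2.  130.4] rv [-0.0017 -0.0081 -0.0002] rows 2.0872543498491396
```

View pics/w2o.png

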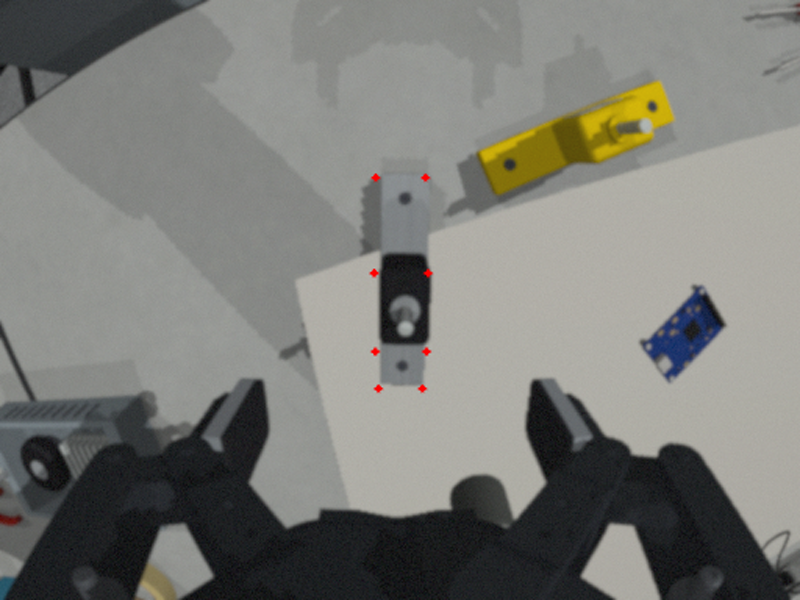

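The gauge's beam end corners in this 800-wide picture are (381,172), (429,172), (424,385) and (382,385). Its head spans columns 380–430. I'll back-project these points.

```bash
python3 - <<'E'
from h import *
c=camera_params('wrist')
b=wray(np.array([(381,172),(429,172),(424,385),(382,385)])*.64-.2,.014,c)
print(b.round(4).tolist(),b.mean(0),[np.linalg.norm(b[i]-b[i-1]).round(4) for i in range(4)])
d=(b[2]+b[3]-b[0]-b[1]);print(np.degrees(np.arctan2(d[1],d[0])))
h=wray(np.array([(380,344),(430,344)])*.64-.2,.062,c);print(h, np.linalg.norm(h[0]-h[1]))
go([.519,.3235,.042],73)
E
```

```text
[[0.4471, 0.3326, 0.014], [0.4554, 0.3602, 0.014], [0.59, 0.3181, 0.014], [0.5816, 0.2908, 0.014]] [0.51849848 0.32543304 0.014     ] [np.float64(0.1408), np.float64(0.0289), np.float64(0.141), np.float64(0.0286)]
-17.314695759108524
[[0.53427257 0.30632573 0.062     ]
 [0.54227257 0.33241543 0.062     ]] 0.027288691190630057
t 8.3 at [0.5181 0.3211 0.1727] yaw 72.99 d [ -1.2   2.8 130.7] rv [-0.0012 -0.0077 -0.0002] rows 2.0920036367371644
```

Call:
arm_command --series '[{"tx": 0, "ty": 4, "tz": 40, "rx": -0.001, "ry": -0.008, "rz": 0.004}, {"tx": 0, "ty": 4, "tz": 80, "rx": -0.001, "ry": -0.008, "rz": 0.004}, {"tx": 0, "ty": 4, "tz": 115, "rx": -0.001, "ry": -0.008, "rz": 0.004}, {"tx": 0, "ty": 4, "tz": 130, "rx": -0.001, "ry": -0.008, "rz": 0.004}, {"tx": 0, "ty": 4, "tz": 130, "rx": -0.001, "ry": -0.008, "rz": 0.004}]'

```text
t: 8.93
tool_pos: [0.5179, 0.326, 0.0426]
tcp_rot: [[-0.955, 0.295, -0.001], [0.295, 0.955, -0.0], [0.0, -0.001, -1.0]]
force: [-0.2, -0.5, 0.4]
gripper_width: 0.0852
grip_force: 0.0
```

Call:
arm_command --series '[{"tx": 0, "ty": 0, "tz": 0, "rx": 0, "ry": 0, "rz": 0}, {"tx": 0, "ty": 0, "tz": 0, "rx": 0, "ry": 0, "rz": 0}, {"tx": 0, "ty": 0, "tz": 0, "rx": 0, "ry": 0, "rz": 0}, {"tx": 0, "ty": 0, "tz": 0, "rx": 0, "ry": 0, "rz": 0}, {"tx": 0, "ty": 0, "tz": 0, "rx": 0, "ry": 0, "rz": 0}]' --jaw -1

```text
t: 9.55
tool_pos: [0.5183, 0.3266, 0.0436]
tcp_rot: [[-0.956, 0.294, 0.001], [0.294, 0.956, 0.001], [-0.001, 0.001, -1.0]]
force: [-1.2, -1.7, 6.2]
gripper_width: 0.0271
grip_force: 59.9
```

Call:
arm_command --series '[{"tx": 0, "ty": 0, "tz": -15, "rx": 0, "ry": 0, "rz": 0}, {"tx": 0, "ty": 0, "tz": -50, "rx": 0, "ry": 0, "rz": 0}, {"tx": 0, "ty": 0, "tz": -90, "rx": 0, "ry": 0, "rz": 0}, {"tx": 0, "ty": 0, "tz": -120, "rx": 0, "ry": 0, "rz": 0}, {"tx": 0, "ty": 0, "tz": -120, "rx": 0, "ry": 0, "rz": 0}]'

```text
t: 10.18
tool_pos: [0.519, 0.3274, 0.1653]
tcp_rot: [[-0.956, 0.294, 0.004], [0.294, 0.956, 0.003], [-0.003, 0.004, -1.0]]
force: [1.5, -0.2, -4.9]
gripper_width: 0.0278
grip_force: 60.6
```

```bash
python3 - <<'E'
from h import *
s=state();print(s['force'],s['gripper_width'])
go([.5936,.0295,.16],81.5)
E
```

```text
[ 1.54257821 -0.18996467 -4.85420617] 0.027771842922320968
t 10.18 at [0.519  0.3274 0.1653] yaw 72.88 d [-159.  -262.8    4.7] rv [ 0.0039  0.0031 -0.1504] rows 4.914338002329703
```

Call:
arm_command --series '[{"tx": -20, "ty": -33, "tz": 0, "rx": 0, "ry": 0, "rz": -0.02}, {"tx": -55, "ty": -91, "tz": 0, "rx": 0, "ry": 0, "rz": -0.05}, {"tx": -90, "ty": -149, "tz": 0, "rx": 0, "ry": 0, "rz": -0.08}, {"tx": -125, "ty": -207, "tz": 0, "rx": 0, "ry": 0, "rz": -0.12}, {"tx": -150, "ty": -248, "tz": 2, "rx": 0.003, "ry": 0.003, "rz": -0.15}, {"tx": -159, "ty": -263, "tz": 4, "rx": 0.004, "ry": 0.003, "rz": -0.15}, {"tx": -159, "ty": -263, "tz": 4, "rx": 0.004, "ry": 0.003, "rz": -0.15}, {"tx": -159, "ty": -263, "tz": 4, "rx": 0.004, "ry": 0.003, "rz": -0.15}]'

```text
t: 11.18
tool_pos: [0.5916, 0.0303, 0.1577]
tcp_rot: [[-0.989, 0.147, -0.005], [0.147, 0.989, -0.002], [0.005, -0.003, -1.0]]
force: [-0.7, 0.0, -4.4]
gripper_width: 0.0275
grip_force: 60.9
```

```bash
python3 - <<'E'
from h import *
s=state();print(s['force'],s['gripper_width'])
go([.5936,.0295,.0436+.044+.012],81.5)
c=camera_params('wrist');f=grab_frame('wrist');cv2.imwrite('pics/w3.png',f)
P=frame([.588,-.0088,0],81.4,[(x,y,.044) for x,y in((-.092,-.055),(.092,-.055),(.092,.055),(-.092,.055),(-.078,-.049),(.078,-.049),(.078,.049),(-.078,.049))]+[(-.083,0,.058),(.083,0,.058)])
for u in wp(P,c): cv2.circle(f,tuple(int(round(v*8)) for v in u),16,(0,0,255),-1,cv2.LINE_AA,3)
cv2.imwrite('pics/w3o.png',cv2.resize(f,(800,600),interpolation=cv2.INTER_CUBIC))
E
```

```text
[-7.19513213e-01  2.81436992e-03 -4.36744113e+00] 0.02746491808026231
t 11.18 at [0.5916 0.0303 0.1577] yaw 81.58 d [-2.3 -0.4 58.1] rv [-0.0027 -0.005   0.0013] rows 0.9306619663306438
```

View pics/w3o.png

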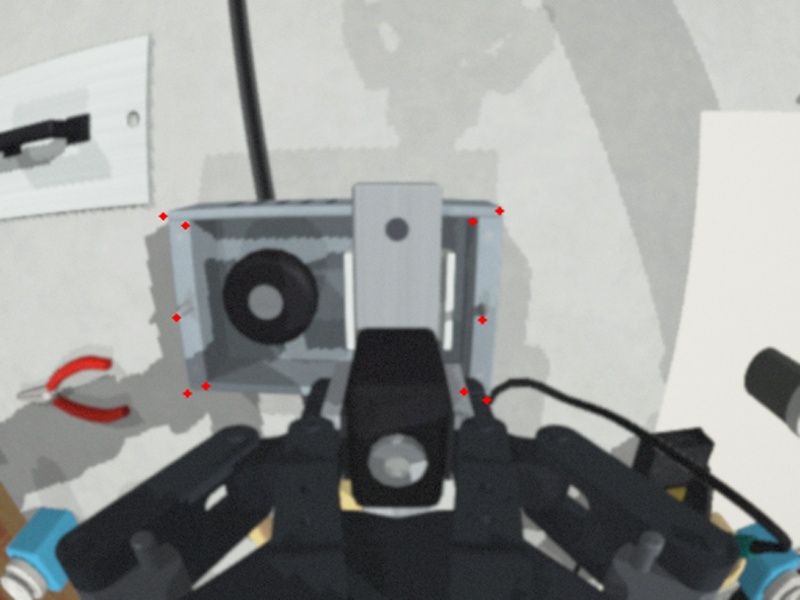

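Call:
arm_command --series '[{"tx": -1, "ty": 0, "tz": 20, "rx": -0.003, "ry": -0.005, "rz": 0.001}, {"tx": -1, "ty": 0, "tz": 42, "rx": -0.003, "ry": -0.005, "rz": 0.001}, {"tx": -1, "ty": 0, "tz": 55, "rx": -0.003, "ry": -0.005, "rz": 0.001}, {"tx": -1, "ty": 0, "tz": 60, "rx": -0.003, "ry": -0.005, "rz": 0.001}, {"tx": -1, "ty": 0, "tz": 64, "rx": -0.003, "ry": -0.005, "rz": 0.001}, {"tx": -1, "ty": 0, "tz": 66, "rx": -0.003, "ry": -0.005, "rz": 0.001}, {"tx": -1, "ty": 0, "tz": 67, "rx": -0.003, "ry": -0.005, "rz": 0.001}, {"tx": -1, "ty": 0, "tz": 67, "rx": -0.003, "ry": -0.005, "rz": 0.001}]'

```text
t: 12.22
tool_pos: [0.5937, 0.0282, 0.0921]
tcp_rot: [[-0.989, 0.149, 0.003], [0.149, 0.989, -0.0], [-0.003, -0.0, -1.0]]
force: [0.5, 1.2, -5.2]
gripper_width: 0.0273
grip_force: 61.2
```

Call:
arm_command --series '[{"tx": 0, "ty": 0, "tz": 1.5, "rx": 0, "ry": 0.002, "rz": 0}, {"tx": 0, "ty": 0, "tz": 3, "rx": 0, "ry": 0.002, "rz": 0}, {"tx": 0, "ty": 0, "tz": 4, "rx": 0, "ry": 0.002, "rz": 0}, {"tx": 0, "ty": 0, "tz": 4.5, "rx": 0, "ry": 0.002, "rz": 0}, {"tx": 0, "ty": 0, "tz": 4.5, "rx": 0, "ry": 0.002, "rz": 0}]'

```text
t: 12.85
tool_pos: [0.5935, 0.028, 0.0876]
tcp_rot: [[-0.989, 0.149, 0.0], [0.149, 0.989, -0.0], [-0.0, -0.0, -1.0]]
force: [-1.2, -0.2, 1.7]
gripper_width: 0.0273
grip_force: 62.0
```

Contact is just starting, since the force rose from -5 to +1.7 N. I'll press 0.7 mm more, then let go.

Call:
arm_command --series '[{"tx": 0, "ty": 0, "tz": 0.7, "rx": 0, "ry": 0, "rz": 0}, {"tx": 0, "ty": 0, "tz": 0.7, "rx": 0, "ry": 0, "rz": 0}]'

```text
t: 13.1
tool_pos: [0.5935, 0.028, 0.0875]
tcp_rot: [[-0.989, 0.149, 0.001], [0.149, 0.989, -0.0], [-0.001, -0.0, -1.0]]
force: [-3.2, 0.1, 10.0]
gripper_width: 0.0274
grip_force: 63.1
```

Call:
arm_command --series '[{"tx": 0, "ty": 0, "tz": 0, "rx": 0, "ry": 0, "rz": 0}, {"tx": 0, "ty": 0, "tz": 0, "rx": 0, "ry": 0, "rz": 0}, {"tx": 0, "ty": 0, "tz": 0, "rx": 0, "ry": 0, "rz": 0}, {"tx": 0, "ty": 0, "tz": 0, "rx": 0, "ry": 0, "rz": 0}, {"tx": 0, "ty": 0, "tz": 0, "rx": 0, "ry": 0, "rz": 0}, {"tx": 0, "ty": 0, "tz": 0, "rx": 0, "ry": 0, "rz": 0}, {"tx": 0, "ty": 0, "tz": 0, "rx": 0, "ry": 0, "rz": 0}, {"tx": 0, "ty": 0, "tz": 0, "rx": 0, "ry": 0, "rz": 0}, {"tx": 0, "ty": 0, "tz": 0, "rx": 0, "ry": 0, "rz": 0}, {"tx": 0, "ty": 0, "tz": 0, "rx": 0, "ry": 0, "rz": 0}, {"tx": 0, "ty": 0, "tz": 0, "rx": 0, "ry": 0, "rz": 0}, {"tx": 0, "ty": 0, "tz": 0, "rx": 0, "ry": 0, "rz": 0}]' --jaw 1

```text
t: 14.6
tool_pos: [0.5933, 0.0281, 0.0865]
tcp_rot: [[-0.989, 0.149, -0.0], [0.149, 0.989, -0.0], [-0.0, -0.0, -1.0]]
force: [0.1, 0.3, -0.5]
gripper_width: 0.0855
grip_force: 0.0
```

```bash
python3 - <<'E'
from h import *
s=state();print(s['force'],s['gripper_width'],s['tool_pos'])
a=grab_frame('scene');cv2.imwrite('pics/s3.png',a)
cv2.imwrite('pics/s3o.png',cv2.resize(a[150:270,210:370],None,fx=5,fy=5,interpolation=cv2.INTER_CUBIC))
E
```

```text
[ 0.11341156  0.29896547 -0.48446722] 0.08550098923432528 [0.59329687 0.02810808 0.08653697]
```

View pics/s3o.png

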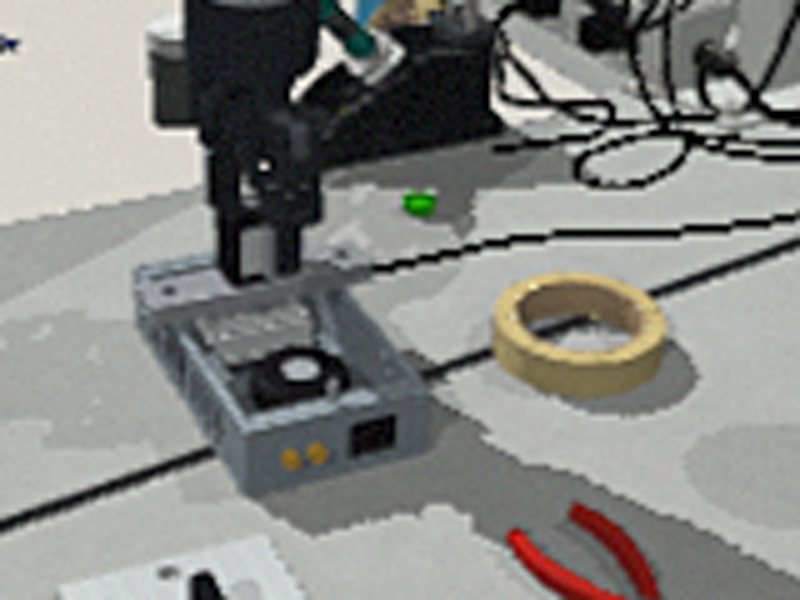

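The scene crop (5x, origin (210,150)) shows the gauge standing across both rims with the fingers open around its head, and the sink's fins visible in front of the beam. To check the beam's position along the chassis I'll project the expected corners.

```bash
python3 - <<'E'
from h import *
f=lambda P:((w2p('scene',P)-[210,150]+.4)*5).round(0).tolist()
C=[.588,-.0088,0]
print('rim',f(frame(C,81.4,[(x,y,.044) for x,y in((-.092,-.055),(.092,-.055),(.092,.055),(-.092,.055))])))
print('beam top',f(frame(C,81.4,[(x,y,.058) for x,y in((.023,-.07),(.053,-.07),(.053,.07),(.023,.07))])))
print('sink top',f(frame(C,81.4,[(x,y,.033) for x,y in((.008,-.028),(.068,-.028),(.068,.028),(.008,.028))])))
print('toroid',f(frame(C,81.4,[(-.038,0,.033)])))
print('tape',f([[.762,-.069,.0125]]))
E
```

```text
rim [[435.0, 390.0], [300.0, 233.0], [134.0, 268.0], [248.0, 435.0]]
beam top [[370.0, 262.0], [349.0, 238.0], [131.0, 285.0], [148.0, 310.0]]
sink top [[315.0, 325.0], [275.0, 275.0], [190.0, 294.0], [226.0, 345.0]]
toroid [[303.0, 376.0]]
tape [[576.0, 335.0]]
```

The projection agrees with the picture: beam front edge expected at (148,310)–(370,262), and it is there. The gauge has stood free for more than 1 s, so I'll regrip it and carry it back.

Call:
arm_command --series '[{"tx": 0, "ty": 0, "tz": 0, "rx": 0, "ry": 0, "rz": 0}, {"tx": 0, "ty": 0, "tz": 0, "rx": 0, "ry": 0, "rz": 0}, {"tx": 0, "ty": 0, "tz": 0, "rx": 0, "ry": 0, "rz": 0}, {"tx": 0, "ty": 0, "tz": 0, "rx": 0, "ry": 0, "rz": 0}, {"tx": 0, "ty": 0, "tz": 0, "rx": 0, "ry": 0, "rz": 0}]' --jaw -1

```text
t: 15.28
tool_pos: [0.5933, 0.0281, 0.0867]
tcp_rot: [[-0.989, 0.149, 0.0], [0.149, 0.989, -0.0], [-0.0, -0.0, -1.0]]
force: [-0.5, -0.3, 1.9]
gripper_width: 0.0275
grip_force: 59.0
```

Call:
arm_command --series '[{"tx": 0, "ty": 0, "tz": -10, "rx": 0, "ry": 0, "rz": 0}, {"tx": 0, "ty": 0, "tz": -30, "rx": 0, "ry": 0, "rz": 0}, {"tx": 0, "ty": 0, "tz": -60, "rx": 0, "ry": 0, "rz": 0}, {"tx": 0, "ty": 0, "tz": -75, "rx": 0, "ry": 0, "rz": 0}, {"tx": 0, "ty": 0, "tz": -75, "rx": 0, "ry": 0, "rz": 0}]'

```text
t: 15.9
tool_pos: [0.5937, 0.0282, 0.1623]
tcp_rot: [[-0.989, 0.149, 0.002], [0.149, 0.989, -0.0], [-0.002, 0.0, -1.0]]
force: [0.2, -0.7, -5.6]
gripper_width: 0.0274
grip_force: 60.0
```

```bash
python3 -c "
from h import *
go([.518,.326,.16],73);go([.518,.326,.048],73)"
```

```text
t 15.9 at [0.5937 0.0282 0.1623] yaw 81.41 d [119.3 283.2   2.2] rv [0.0003 0.0016 0.1468] rows 4.916928056320016
t 15.9 at [0.5937 0.0282 0.1623] yaw 81.41 d [119.5 283.2 114.2] rv [0.0003 0.0016 0.1468] rows 5.246011368854426
```

Call:
arm_command --series '[{"tx": 15, "ty": 36, "tz": 0, "rx": 0, "ry": 0, "rz": 0.02}, {"tx": 39, "ty": 92, "tz": 0, "rx": 0, "ry": 0, "rz": 0.05}, {"tx": 63, "ty": 150, "tz": 0, "rx": 0, "ry": 0, "rz": 0.08}, {"tx": 88, "ty": 208, "tz": 0, "rx": 0, "ry": 0, "rz": 0.11}, {"tx": 111, "ty": 263, "tz": 0, "rx": 0, "ry": 0, "rz": 0.147}, {"tx": 119, "ty": 283, "tz": 10, "rx": 0, "ry": 0.001, "rz": 0.147}, {"tx": 119, "ty": 283, "tz": 50, "rx": 0, "ry": 0.001, "rz": 0.147}, {"tx": 119, "ty": 283, "tz": 90, "rx": 0, "ry": 0.001, "rz": 0.147}, {"tx": 119, "ty": 283, "tz": 108, "rx": 0, "ry": 0.001, "rz": 0.147}, {"tx": 119, "ty": 283, "tz": 114, "rx": 0, "ry": 0.001, "rz": 0.147}, {"tx": 119, "ty": 283, "tz": 114, "rx": 0, "ry": 0.001, "rz": 0.147}, {"tx": 119, "ty": 283, "tz": 114, "rx": 0, "ry": 0.001, "rz": 0.147}]'

```text
t: 17.4
tool_pos: [0.5187, 0.326, 0.0488]
tcp_rot: [[-0.956, 0.293, 0.001], [0.293, 0.956, 0.001], [-0.0, 0.001, -1.0]]
force: [-0.2, -0.9, -3.7]
gripper_width: 0.0274
grip_force: 60.8
```

Call:
arm_command --series '[{"tx": 0, "ty": 0, "tz": 2, "rx": 0, "ry": 0, "rz": 0}, {"tx": 0, "ty": 0, "tz": 4, "rx": 0, "ry": 0, "rz": 0}, {"tx": 0, "ty": 0, "tz": 5.5, "rx": 0, "ry": 0, "rz": 0}, {"tx": 0, "ty": 0, "tz": 6.5, "rx": 0, "ry": 0, "rz": 0}, {"tx": 0, "ty": 0, "tz": 6.5, "rx": 0, "ry": 0, "rz": 0}]'

```text
t: 18.02
tool_pos: [0.5185, 0.3261, 0.0427]
tcp_rot: [[-0.956, 0.293, 0.0], [0.293, 0.956, 0.001], [-0.0, 0.001, -1.0]]
force: [-2.7, -3.3, 14.3]
gripper_width: 0.0275
grip_force: 62.9
```

Down on the bench. I'll release and rise.

Call:
arm_command --series '[{"tx": 0, "ty": 0, "tz": 0, "rx": 0, "ry": 0, "rz": 0}, {"tx": 0, "ty": 0, "tz": 0, "rx": 0, "ry": 0, "rz": 0}, {"tx": 0, "ty": 0, "tz": 0, "rx": 0, "ry": 0, "rz": 0}, {"tx": 0, "ty": 0, "tz": 0, "rx": 0, "ry": 0, "rz": 0}, {"tx": 0, "ty": 0, "tz": 0, "rx": 0, "ry": 0, "rz": 0}, {"tx": 0, "ty": 0, "tz": 0, "rx": 0, "ry": 0, "rz": 0}, {"tx": 0, "ty": 0, "tz": -50, "rx": 0, "ry": 0, "rz": 0}, {"tx": 0, "ty": 0, "tz": -110, "rx": 0, "ry": 0, "rz": 0}, {"tx": 0, "ty": 0, "tz": -140, "rx": 0, "ry": 0, "rz": 0}, {"tx": 0, "ty": 0, "tz": -140, "rx": 0, "ry": 0, "rz": 0}]' --jaw 1

```text
t: 19.27
tool_pos: [0.5194, 0.3266, 0.1839]
tcp_rot: [[-0.956, 0.293, 0.003], [0.293, 0.956, 0.003], [-0.002, 0.004, -1.0]]
force: [0.5, -0.5, -0.2]
gripper_width: 0.0854
grip_force: 0.0
```

```bash
python3 - <<'E'
from h import *
go([.4398,-.2097,.15],-8.8)
f=grab_frame('top');cv2.imwrite('pics/top3.png',f)
x=f[175:295,150:410];cv2.imwrite('pics/c3.png',cv2.resize(x,None,fx=3,fy=3,interpolation=cv2.INTER_CUBIC))
E
```

```text
t 19.27 at [0.5194 0.3266 0.1839] yaw 72.98 d [ -80.8 -536.2   32. ] rv [ 4.9000e-03 -1.0000e-03  1.4274e+00] rows 8.691758920134562
```

View pics/c3.png

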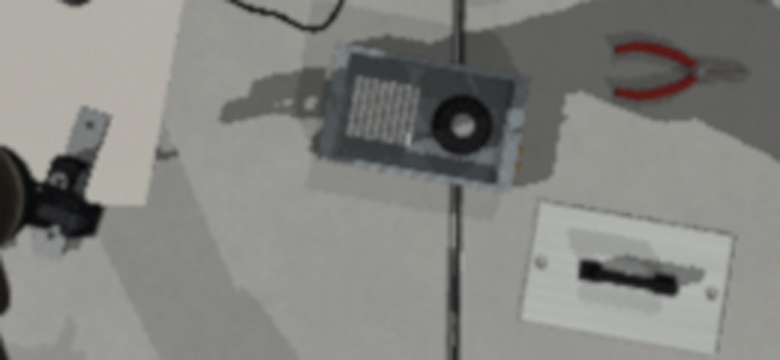

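The gauge is standing on the bench at crop (75,175). The cover is flat at (628,277), where it was left. I'll go back to the recorded grip pose.

Call:
arm_command --series '[{"tx": -40, "ty": -268, "tz": 0, "rx": 0, "ry": 0, "rz": 0.71}, {"tx": -40, "ty": -268, "tz": 0, "rx": 0, "ry": 0, "rz": 0.71}, {"tx": -40, "ty": -268, "tz": 0, "rx": 0, "ry": 0, "rz": 0.71}, {"tx": -40, "ty": -268, "tz": 0, "rx": 0, "ry": 0, "rz": 0.71}, {"tx": -81, "ty": -536, "tz": 32, "rx": 0.005, "ry": 0, "rz": 1.427}, {"tx": -81, "ty": -536, "tz": 32, "rx": 0.005, "ry": 0, "rz": 1.427}, {"tx": -81, "ty": -536, "tz": 32, "rx": 0.005, "ry": 0, "rz": 1.427}, {"tx": -81, "ty": -536, "tz": 32, "rx": 0.005, "ry": 0, "rz": 1.427}, {"tx": -81, "ty": -536, "tz": 32, "rx": 0.005, "ry": 0, "rz": 1.427}, {"tx": -81, "ty": -536, "tz": 32, "rx": 0.005, "ry": 0, "rz": 1.427}, {"tx": -81, "ty": -536, "tz": 32, "rx": 0.005, "ry": 0, "rz": 1.427}, {"tx": -81, "ty": -536, "tz": 32, "rx": 0.005, "ry": 0, "rz": 1.427}]'

```text
t: 20.82
tool_pos: [0.4388, -0.209, 0.1487]
tcp_rot: [[0.15, 0.989, -0.006], [0.989, -0.15, -0.002], [-0.003, -0.005, -1.0]]
force: [-0.9, -0.5, -0.1]
gripper_width: 0.0852
grip_force: 0.0
```

```bash
python3 - <<'E'
from h import *
go([.4398,-.2097,.034],-8.8)
E
```

```text
t 20.82 at [ 0.4388 -0.209   0.1487] yaw -8.64 d [ -0.3   1.7 114.7] rv [-0.0053  0.0027  0.0029] rows 1.8350082563778238
```

Call:
arm_command --series '[{"tx": -0.5, "ty": 1.5, "tz": 40, "rx": -0.004, "ry": 0.002, "rz": 0.003}, {"tx": -0.5, "ty": 1.5, "tz": 80, "rx": -0.004, "ry": 0.002, "rz": 0.003}, {"tx": -0.5, "ty": 1.5, "tz": 106, "rx": -0.004, "ry": 0.002, "rz": 0.003}, {"tx": -0.5, "ty": 1.5, "tz": 114, "rx": -0.004, "ry": 0.002, "rz": 0.003}, {"tx": -0.5, "ty": 1.5, "tz": 114, "rx": -0.004, "ry": 0.002, "rz": 0.003}]'

```text
t: 21.45
tool_pos: [0.4397, -0.211, 0.0352]
tcp_rot: [[0.154, 0.988, -0.001], [0.988, -0.154, -0.001], [-0.001, -0.001, -1.0]]
force: [-0.8, 0.1, -0.4]
gripper_width: 0.0852
grip_force: 0.0
```

Call:
arm_command --series '[{"tx": 0, "ty": 0, "tz": 0, "rx": 0, "ry": 0, "rz": 0}, {"tx": 0, "ty": 0, "tz": 0, "rx": 0, "ry": 0, "rz": 0}, {"tx": 0, "ty": 0, "tz": 0, "rx": 0, "ry": 0, "rz": 0}, {"tx": 0, "ty": 0, "tz": 0, "rx": 0, "ry": 0, "rz": 0}, {"tx": 0, "ty": 0, "tz": 0, "rx": 0, "ry": 0, "rz": 0}, {"tx": 0, "ty": 0, "tz": 0, "rx": 0, "ry": 0, "rz": 0}]' --jaw -1

```text
t: 22.2
tool_pos: [0.4396, -0.2116, 0.0355]
tcp_rot: [[0.156, 0.988, -0.0], [0.988, -0.156, -0.001], [-0.001, -0.0, -1.0]]
force: [-1.1, 1.4, 6.7]
gripper_width: 0.0106
grip_force: 58.8
```

Call:
arm_command --series '[{"tx": 0, "ty": 0, "tz": -15, "rx": 0, "ry": 0, "rz": 0}, {"tx": 0, "ty": 0, "tz": -50, "rx": 0, "ry": 0, "rz": 0}, {"tx": 0, "ty": 0, "tz": -90, "rx": 0, "ry": 0, "rz": 0}, {"tx": 0, "ty": 0, "tz": -110, "rx": 0, "ry": 0, "rz": 0}, {"tx": 0, "ty": 0, "tz": -110, "rx": 0, "ry": 0, "rz": 0}]'

```text
t: 22.82
tool_pos: [0.4402, -0.2116, 0.1467]
tcp_rot: [[0.155, 0.988, 0.002], [0.988, -0.155, -0.002], [-0.001, 0.003, -1.0]]
force: [0.2, -0.3, -4.8]
gripper_width: 0.0109
grip_force: 59.3
```

```bash
python3 - <<'E'
from h import *
go([.5879,-.010,.145],-8.85)
E
```

```text
t 22.82 at [ 0.4402 -0.2116  0.1467] yaw -8.94 d [222.1 114.5   1.7] rv [ 0.0026  0.0013 -0.0015] rows 3.9987561158583547
```

Call:
arm_command --series '[{"tx": 30, "ty": 15.6, "tz": 0, "rx": 0, "ry": 0, "rz": 0}, {"tx": 80, "ty": 41.6, "tz": 0, "rx": 0, "ry": 0, "rz": 0}, {"tx": 130, "ty": 67.6, "tz": 0, "rx": 0, "ry": 0, "rz": 0}, {"tx": 180, "ty": 93.6, "tz": 0, "rx": 0, "ry": 0, "rz": 0}, {"tx": 210, "ty": 109.4, "tz": 0, "rx": 0, "ry": 0, "rz": 0}, {"tx": 220.2, "ty": 114.6, "tz": 0, "rx": 0.002, "ry": 0.001, "rz": -0.001}, {"tx": 220.2, "ty": 114.6, "tz": 20, "rx": 0.002, "ry": 0.001, "rz": -0.001}, {"tx": 220.2, "ty": 114.6, "tz": 36, "rx": 0.002, "ry": 0.001, "rz": -0.001}, {"tx": 220.2, "ty": 114.6, "tz": 41, "rx": 0.002, "ry": 0.001, "rz": -0.001}, {"tx": 220.2, "ty": 114.6, "tz": 41, "rx": 0.002, "ry": 0.001, "rz": -0.001}, {"tx": 220.2, "ty": 114.6, "tz": 41, "rx": 0.002, "ry": 0.001, "rz": -0.001}]'

```text
t: 24.2
tool_pos: [0.5873, -0.012, 0.1043]
tcp_rot: [[0.155, 0.988, -0.002], [0.988, -0.155, 0.0], [-0.0, -0.002, -1.0]]
force: [-0.4, 0.5, -3.2]
gripper_width: 0.011
grip_force: 59.2
```

```bash
python3 - <<'E'
from h import *
go([.5877,-.0119,.0795],-8.95)
print(state()['force'])
c=camera_params('wrist');f=grab_frame('wrist');cv2.imwrite('pics/w4.png',f)
cv2.imwrite('pics/w4o.png',cv2.resize(f[60:300,140:380],None,fx=2.5,fy=2.5,interpolation=cv2.INTER_CUBIC))
E
```

```text
t 24.2 at [ 0.5873 -0.012   0.1043] yaw -8.91 d [ 0.2  0.4 24.8] rv [-0.0015  0.      0.0007] rows 0.39708305926792437
[-0.43272639  0.52602153 -3.2241572 ]
```

View pics/w4o.png

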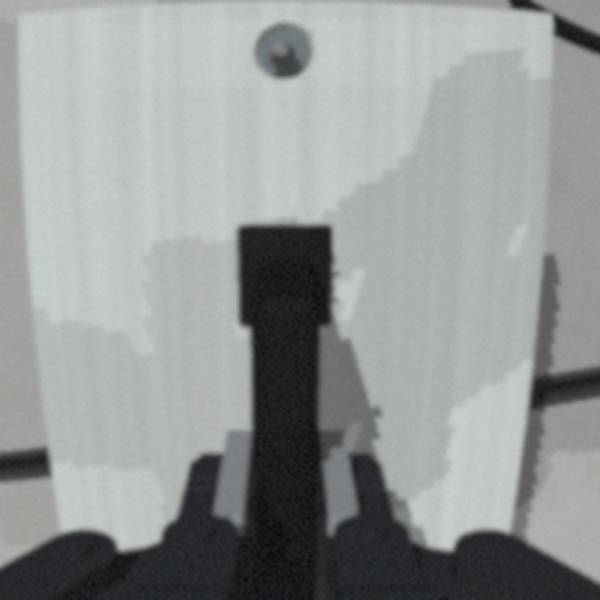

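The +y hole, at crop (283,50), has the pin centred in it, so I'll lower slowly.

Call:
arm_command --series '[{"tx": 0, "ty": 0.3, "tz": 6, "rx": -0.001, "ry": 0, "rz": 0}, {"tx": 0, "ty": 0.3, "tz": 12, "rx": -0.001, "ry": 0, "rz": 0}, {"tx": 0, "ty": 0.3, "tz": 16, "rx": -0.001, "ry": 0, "rz": 0}, {"tx": 0, "ty": 0.3, "tz": 18, "rx": -0.001, "ry": 0, "rz": 0}, {"tx": 0, "ty": 0.3, "tz": 18, "rx": -0.001, "ry": 0, "rz": 0}]'

```text
t: 24.88
tool_pos: [0.5871, -0.0118, 0.0856]
tcp_rot: [[0.154, 0.988, -0.002], [0.988, -0.154, -0.0], [-0.0, -0.002, -1.0]]
force: [0.0, -1.3, -4.1]
gripper_width: 0.0107
grip_force: 59.3
```

No contact force so far, and the underside is about 6 mm above the rim, well down on the pins. Now the last part.

Call:
arm_command --series '[{"tx": 0, "ty": 0.5, "tz": 3, "rx": -0.001, "ry": 0, "rz": 0}, {"tx": 0, "ty": 0.5, "tz": 5, "rx": -0.001, "ry": 0, "rz": 0}, {"tx": 0, "ty": 0.5, "tz": 6, "rx": -0.001, "ry": 0, "rz": 0}, {"tx": 0, "ty": 0.5, "tz": 6.5, "rx": -0.001, "ry": 0, "rz": 0}, {"tx": 0, "ty": 0.5, "tz": 6.5, "rx": -0.001, "ry": 0, "rz": 0}]'

```text
t: 25.5
tool_pos: [0.5877, -0.0119, 0.0795]
tcp_rot: [[0.154, 0.988, -0.0], [0.988, -0.154, 0.0], [-0.0, -0.0, -1.0]]
force: [-2.0, 0.1, 3.2]
gripper_width: 0.0112
grip_force: 60.2
```

The cover meets the rim at the expected height. I'll press 0.7 mm, release, rise and move aside.

Call:
arm_command --series '[{"tx": 0, "ty": 0, "tz": 0.7, "rx": 0, "ry": 0, "rz": 0}, {"tx": 0, "ty": 0, "tz": 0.7, "rx": 0, "ry": 0, "rz": 0}]'

```text
t: 25.75
tool_pos: [0.5877, -0.0119, 0.0795]
tcp_rot: [[0.155, 0.988, -0.0], [0.988, -0.155, 0.0], [0.0, -0.0, -1.0]]
force: [-5.6, 1.0, 10.6]
gripper_width: 0.0107
grip_force: 61.4
```

Call:
arm_command --series '[{"tx": 0, "ty": 0, "tz": 0, "rx": 0, "ry": 0, "rz": 0}, {"tx": 0, "ty": 0, "tz": 0, "rx": 0, "ry": 0, "rz": 0}, {"tx": 0, "ty": 0, "tz": 0, "rx": 0, "ry": 0, "rz": 0}, {"tx": 0, "ty": 0, "tz": 0, "rx": 0, "ry": 0, "rz": 0}, {"tx": 0, "ty": 0, "tz": 0, "rx": 0, "ry": 0, "rz": 0}, {"tx": 0, "ty": 0, "tz": 0, "rx": 0, "ry": 0, "rz": 0}, {"tx": 0, "ty": 0, "tz": -40, "rx": 0, "ry": 0, "rz": 0}, {"tx": 0, "ty": 0, "tz": -100, "rx": 0, "ry": 0, "rz": 0}, {"tx": 0, "ty": 0, "tz": -130, "rx": 0, "ry": 0, "rz": 0}, {"tx": -50, "ty": 0, "tz": -130, "rx": 0, "ry": 0, "rz": 0}, {"tx": -100, "ty": 0, "tz": -130, "rx": 0, "ry": 0, "rz": 0}, {"tx": -150, "ty": 0, "tz": -130, "rx": 0, "ry": 0, "rz": 0}, {"tx": -180, "ty": -80, "tz": -130, "rx": 0, "ry": 0, "rz": 0}, {"tx": -180, "ty": -80, "tz": -130, "rx": 0, "ry": 0, "rz": 0}, {"tx": -180, "ty": -80, "tz": -130, "rx": 0, "ry": 0, "rz": 0}]' --jaw 1

```text
t: 27.62
tool_pos: [0.4794, -0.178, 0.2089]
tcp_rot: [[0.157, 0.988, -0.0], [0.988, -0.157, 0.001], [0.0, -0.001, -1.0]]
force: [0.9, 0.2, -0.2]
gripper_width: 0.0854
grip_force: 0.0
```

```bash
python3 - <<'E'
from h import *
s=state();print(s['force'],s['tool_pos'],s['t'])
f=grab_frame('top');cv2.imwrite('pics/top4.png',f)
a=f[175:275,150:350];b=grab_frame('scene')[150:250,170:370]
cv2.imwrite('pics/c4.png',cv2.resize(np.vstack([a,b]),None,fx=3,fy=3,interpolation=cv2.INTER_CUBIC))
E
```

```text
[ 0.91095387  0.19649217 -0.15214894] [ 0.4793727  -0.17801033  0.20889493] 27.625
```

View pics/c4.png

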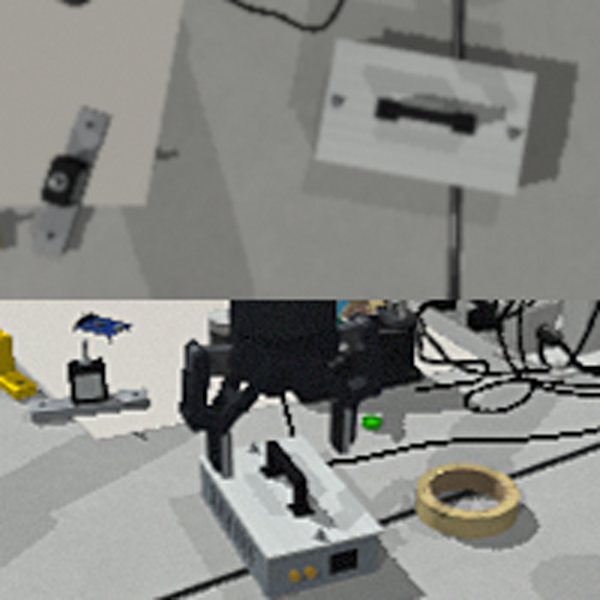

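The cover is seated flat with both pins showing through its holes (top crop (338,100) and (514,132)), and the gauge stands upright on the bench. Handing in.

```bash
python3 -c "
from station import *
print(job_done())"
```

```text
the job is handed in; nothing more can be done
None
```

The job is handed in at about 28 s of the 72 s allowed: the gauge stood by itself across the chassis, foot over the heat sink, for over a second and is back upright on the bench, and the last pictures show the cover seated flat on both pins; no verdict came back.

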